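Find the blind hole of a spacer on the gauge pin and hold it hole-up

ROBOT

A 6-joint arm with a two-finger parallel gripper is mounted at the origin on the work surface. World frame = base frame: x ahead of the robot, y to its left, z up, the work surface at z = 0. Lengths are in m, angles in degrees, forces in N, time in s.
With the tool pointing down it reaches from about 0.3 to 0.75 m from the base axis. Payload 8.5 kg.
Tool frame: the origin (TCP) lies at the centre of the arm's flange, where the gripper is bolted on; the fingertips stand 173 mm ahead of it and the grasp point (between the pads) lies env.pinch_z ahead of it (env.pinch_z is the distance from the TCP to the grasp point, in m); z points along the fingers, y is the line along which they close (so a half turn about z gives the same grasp; the last joint's range is limited). The gripper opens to 85 mm and grips with 20 to 120 N. Pads are 22 mm wide; open, the fingers measure 114 mm over their backs; the gripper's body (76 mm by 85 mm) begins 54 mm behind the grasp point. The pads swing forward as they close: fully open they stand 13 mm farther back than shut.
Start: joints at [52.58, 21.807, 74.336, -0, 83.858, -12.336], TCP at [0.233, 0.498, 0.405] pointing down, gripper open.
Joint ranges: [-178.18, 178.18], [-50.72, 133.34], [12.68, 142.11], [-81.47, 261.47], [9.98, 163.14], [-165.26, 165.26]. Speed limits (degrees/s): [136.94, 136.94, 180, 180, 180, 180].

INTERFACE

Orientations are given as a 3x3 rotation matrix whose columns are the frame's x, y, z axes.
In Python, from rig import env, get_image, job, spotter gives the robot as it stands. The module is installed in compiled form; this text tells all that it offers.
- The arm moves only by the shell command python3 -m creep 'ROWS' [FORCE]. ROWS is text: rows parted by semicolons, each of 7 numbers parted by spaces: the turn, a rotation vector about the tool's x, y, z in units of 8 degrees (1.0 is 8 degrees), then the shift along the tool's x, y, z in units of 30 mm (1.0 is 30 mm), then the finger opening in mm, from 0 to 85.4. A call has 1 to 12 rows; each row is the pose to reach, as a shift and turn from the pose commanded when the call began, along the tool's axes at that moment; what a row does not reach only later rows make up. A row lasts 1/10 s, in which the tool goes at most 50 mm and 8.59 degrees, less where a joint would pass 70% of its speed; a pose out of reach is approached as far as the arm can. A call with a gripper value outside its range is refused whole. The fingers move at their own pace and stop on an object; FORCE is the grip in N (left out, the last holds). Time passes only in rows, so rows that repeat a pose let the fingers close. It gives the time, the measured TCP pose, the force, the opening and the grip force at its end, in the units of the state.
- env.observe(): the state, without advancing time (a new reading comes with each control period).
- get_image(name): name is "scene" or "top" or "wrist"; returns a dict with "image" (384x512x3 uint8, blue, green, red), "depth" (384x512 float32, m along the optical axis (not along the pixel's ray), 0 where there is no reading), "intrinsics" (3x3 intrinsics, pixels), "D" ([k1, k2, p1, p2, k3] as OpenCV has them; the pictures are not rectified), "view" (4x4, takes a point from world to camera coordinates). Camera axes: x right, y up, looking along -z (the intrinsics and any distortion apply to the point x, -y, -z); pixel columns grow to the right and rows downward; lengths in m; the calibration is good to about 2 mm. A picture is of the moment at which its call begins.
- job.close_job(): hands the job in; it is judged then, once.
Trained networks look in a picture, given as the dict that the camera call returned (one of the last four; its "shot" number tells which), for a name from the list of things; names that differ only in an ending like _2 or _b are one class to them, and where a whole thing is asked for, a point or a joint stands for the part that bears it (a point fixed in the world has none). Each returns a list of dicts, best first, with "p" (0 to 1); they miss things now and then, are a little off and sometimes report something else, mostly with a low value. They report only what shows in the picture. A call takes as long as a camera call. They do not tell look-alikes from the thing itself.
- spotter.boxes_of(label, picture): "xy" ([column, row] in pixels, amid what is visible of it).
The state is a dict: "time_s": time; "q": joint angles; "qvel": joint speeds; "joint_efforts": joint torques, N m; "position": TCP position; "tool_rot": TCP orientation; "ft_force": force on the tool from outside, world axes, zero at the start; "wrist_torque": the same for the moment, N m; "grip_width": finger opening in m; "gripper_force": force on a finger pad.
Only numpy, scipy, OpenCV 4.12 (cv2) and the standard library are available. Lean on these libraries where they do the work, as an engineer would, in place of code of your own. Each camera call takes 0.05 s, during which the arm holds its last target. There are 200 camera calls.

TASK

Take the aluminium spacer lying on the square wooden block, find out which of its ends has the blind hole by trying it on the level pin of the steel gauge, and slide the hole end fully onto the pin, home against the stand. Then take it off, turn it so that the hole points straight up, and finish while still holding it in the gripper like that, still, with its lower end at least 15 cm above the bench and clear of everything else. Leave the other spacer lying where it is on the round steel block, and do not push the tools and jars about.

Things in the scene. Friction and masses are not known exactly. Their poses are not given: they have to be found in the camera images.
- spacer_a: aluminium spacer: octagonal bar, 36 mm across flats, 70 mm long, 0.13 to 0.25 kg, lying on a flat. Origin at its centre; own x along its length, z up at the start, y square to its upright side flats. One end has a central blind hole (20 mm bore, 36 deep), the other is solid; which one (+x or -x) is not known and differs between spacers: try both on the pin.
- spacer_b: a second spacer, outwardly just like spacer_a, with the same frame; its hole too may be at either end. Of the two, the one to use lies on the wooden block, within 10 mm of its centre; own x starts within 60 degrees of world x.
- bench_block: fixed square hardwood block, 90 x 90 mm, 40 mm tall; origin at the centre of its underside. One spacer lies on top; it can be set down there again to change the grip.
- stock_block: fixed round steel block, 96 mm across, 40 mm tall; origin at the centre of its underside. The other spacer lies on top.
- gauge: fixed dark steel gauge stand: post 50 mm wide (own y), 30 thick (own x), 117 tall, on a foot 12 mm thick and 80 wide that juts 20 mm out in front. A level round pin, 16 mm in diameter, 30 mm long, its last 5 mm tapered to 9 mm, sticks out of the front face along own -x (roughly towards the robot), 90 mm above the bench. Origin at bench height below the front face.
- pin_base (a point): where the pin's axis leaves the gauge's front face, 90 mm above the bench; axes as the gauge's: the pin runs 30 mm from here along -x. A spacer fully on has its hole end against this face, its centre 35 mm from here; a solid end is stopped by the pin's tip, its centre 65 mm from here.
- jar: bystander, loose: glass jar with a lid, 66 mm across, 85 mm tall; origin near the middle of its underside. Leave alone.
- tin: bystander, loose: low closed steel tin, 56 mm across, 30 mm tall; origin near the middle of its underside. Leave alone.
- screwdriver: bystander, loose: screwdriver, 170 mm long, lying flat; origin near the middle of its underside. Leave alone.
- wrench: bystander, loose: open-ended wrench, 150 mm long, lying flat; origin near the middle of its underside. Leave alone.
- brush: bystander, loose: small brush, 160 mm long, lying flat; origin near the middle of its underside. Leave alone.
- spool: bystander, loose: flanged spool, 60 mm across, 40 mm tall, standing; origin near the middle of its underside. Leave alone.
There are look-alikes about, which are no part of the job. Leave any yellow look-alike of the spacer_a alone.

How it is judged (in metres and radians):
On the way:
1. the spacer from the wooden block is fully on the gauge pin (hole end within 6 mm of the stand) ((((x of spacer_a in the frame of pin_base between -0.041 and -0.025 m and y of spacer_a in the frame of pin_base between -0.006 and 0.006 m and z of spacer_a in the frame of pin_base between -0.006 and 0.006 m and angle between the x axis of spacer_a and the x axis of pin_base, either way round below 0.15 rad) and horizontal distance between spacer_b and stock_block below 0.035 m) or ((x of spacer_b in the frame of pin_base between -0.041 and -0.025 m and y of spacer_b in the frame of pin_base between -0.006 and 0.006 m and z of spacer_b in the frame of pin_base between -0.006 and 0.006 m and angle between the x axis of spacer_b and the x axis of pin_base, either way round below 0.15 rad) and horizontal distance between spacer_a and stock_block below 0.035 m))), for 0.2 s.
At the end, for the whole second after the job is handed in: The spacer from the wooden block is held still in the fingers, hole up within 11 degrees of vertical, its centre more than 0.18 m above the bench and not touching the gauge; the other spacer lies on the round steel block, moved less than 20 mm (((height (world z) of spacer_a above 0.18 m and angle between spacer_a's own x axis and vertical below 0.2 rad and contact force between spacer_a and the fingers above 1 N and contact force between spacer_a and gauge below 0.2 N and linear speed of spacer_a below 0.03 m/s and angular speed of spacer_a below 0.2 rad/s and horizontal distance between spacer_b and stock_block below 0.035 m and distance of spacer_b from where it was at the start of the episode below 0.02 m and height (world z) of spacer_b below 0.07 m) or (height (world z) of spacer_b above 0.18 m and angle between spacer_b's own x axis and vertical above 2.9416 rad and contact force between spacer_b and the fingers above 1 N and contact force between spacer_b and gauge below 0.2 N and linear speed of spacer_b below 0.03 m/s and angular speed of spacer_b below 0.2 rad/s and horizontal distance between spacer_a and stock_block below 0.035 m and distance of spacer_a from where it was at the start of the episode below 0.02 m and height (world z) of spacer_a below 0.07 m))); the arm keeps its last pose, push and grip.
It fails at once if a bystander was pushed more than 30 mm (distance of any of jar, tin, screwdriver, wrench, brush, spool from where it was at the start of the episode above 0.03 m).
It also fails if it takes over 72 s, if anything falls off the work surface, if the arm or the gripper's body presses on something with over 40 N, if the wrist force passes 120 N, or if a joint passes its speed limit or range.

## Working session

There is one attempt and no reset: what is moved stays moved. The work goes in short steps, Python scripts to look and compute and a shell command to move; the robot and the scene stay as the last step left them, time stands still between calls to the robot, and variables do not carry over. Pictures are saved under pics/ and viewed, at most 10 in all, crops included, and the job is handed in when it is done.

```bash
mkdir -p pics; cat > h.py <<'E'
import numpy as np, cv2
from rig import env, get_image, job, spotter
def px2w(p,uv,r=2):
    u,v=int(round(uv[0])),int(round(uv[1])); d=p["depth"][max(v-r,0):v+r+1,max(u-r,0):u+r+1]; d=np.median(d[d>0])
    return ray(p,uv,d)
def ray(p,uv,d):
    x,y=cv2.undistortPoints(np.array([[uv]],float),np.array(p["intrinsics"]),np.array(p["D"],float))[0,0]
    c=np.array([x*d,-y*d,-d,1]); return (np.linalg.inv(p["view"])@c)[:3]
def cloud(p):
    h,w=p["depth"].shape; vv,uu=np.mgrid[:h,:w]; uv=np.stack([uu,vv],-1).reshape(-1,1,2).astype(float)
    n=cv2.undistortPoints(uv,np.array(p["intrinsics"]),np.array(p["D"],float))[:,0]; d=p["depth"].reshape(-1).astype(float)
    c=np.stack([n[:,0]*d,-n[:,1]*d,-d,np.ones_like(d)]); return (np.linalg.inv(p["view"])@c)[:3].T.reshape(h,w,3)
E
python3 - <<'E'
from h import *
np.set_printoptions(precision=3,suppress=True)
print(env.pinch_z)
ims=[]
for n in ("top","scene"):
    p=get_image(n); ims.append(p["image"])
    for l in ("spacer_a","bench_block","stock_block","gauge","jar","tin","screwdriver","wrench","brush","spool"):
        for b in spotter.boxes_of(l,p)[:4]:
            print(n,l,round(b["p"],2),np.round(b["xy"]),px2w(p,b["xy"]))
cv2.imwrite("pics/a.png",cv2.resize(np.vstack(ims),None,fx=.78,fy=.78))
E
```

```text
0.1547
top spacer_a 0.84 [299. 190.] [ 0.536 -0.163  0.075]
top spacer_a 0.84 [197. 235.] [0.389 0.153 0.03 ]
top spacer_a 0.64 [186. 188.] [0.536 0.185 0.073]
top spacer_a 0.55 [159. 249.] [0.344 0.271 0.034]
top bench_block 0.63 [190. 197.] [0.51  0.172 0.063]
top stock_block 0.75 [306. 192.] [ 0.531 -0.188  0.04 ]
top gauge 0.73 [234. 151.] [0.648 0.036 0.096]
top jar 0.8 [325. 136.] [ 0.701 -0.241  0.084]
top jar 0.71 [233. 148.] [0.658 0.04  0.104]
top tin 0.74 [250. 214.] [ 0.458 -0.013  0.029]
top screwdriver 0.55 [187. 118.] [0.768 0.197 0.024]
top wrench 0.83 [133. 202.] [0.494 0.371 0.003]
top brush 0.88 [360. 172.] [ 0.599 -0.365  0.019]
top spool 0.9 [136. 167.] [0.604 0.352 0.039]
scene spacer_a 0.86 [329. 228.] [0.546 0.2   0.073]
scene spacer_a 0.81 [216. 162.] [ 0.546 -0.158  0.075]
scene spacer_a 0.77 [344. 197.] [0.393 0.158 0.027]
scene bench_block 0.73 [330. 238.] [0.545 0.209 0.041]
scene bench_block 0.51 [397. 273.] [0.509 0.376 0.009]
scene stock_block 0.67 [219. 174.] [ 0.55  -0.148  0.041]
scene gauge 0.96 [243. 234.] [0.683 0.056 0.069]
scene jar 0.57 [150. 188.] [ 0.721 -0.225  0.068]
scene tin 0.7 [282. 183.] [0.458 0.002 0.03 ]
scene screwdriver 0.96 [271. 298.] [0.751 0.193 0.025]
scene brush 0.69 [151. 161.] [ 0.62  -0.357  0.017]
scene spool 0.89 [371. 297.] [0.624 0.361 0.04 ]
```

View pics/a.png

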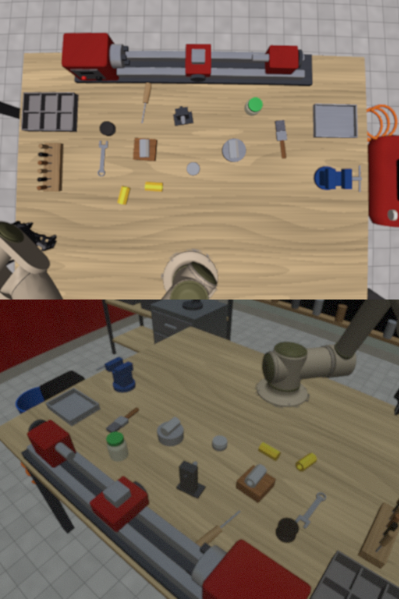

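Candidates in the top view: (186,188) grey on the square brown block and (299,190) grey on the round steel block; (197,235) and (159,249) are the yellow look-alikes on the bench. The target is (186,188). I'll confirm that with a crop and measure it.

```bash
cat > m.py <<'E'
from h import *
np.set_printoptions(precision=4,suppress=True)
def rect(P): 
    r=cv2.minAreaRect((P[:,:2]*1000).astype(np.float32)); return r,len(P)
t=get_image("top");s=get_image("scene")
C={}
for n,p in(("top",t),("scene",s)):
    c=cloud(p);f=c.reshape(-1,3);C[n]=f
    def sel(cx,cy,r,z0,z1): return f[(np.hypot(f[:,0]-cx,f[:,1]-cy)<r)&(f[:,2]>z0)&(f[:,2]<z1)]
    for nm,a in (("spacer top",(.54,.187,.07,.068,.085)),("spacer all",(.54,.187,.07,.05,.085)),("block",(.54,.187,.08,.034,.046)),("post",(.66,.036,.07,.108,.13)),("pin",(.63,.036,.07,.085,.104)),("foot",(.65,.036,.08,.006,.02)),("spb",(.54,-.163,.06,.066,.09))):
        P=sel(*a)
        if len(P)>3: print(n,nm,rect(P),P.mean(0),P.min(0),P.max(0))
a=cv2.resize(t["image"][140:240,140:320],(800,444),interpolation=2)
b=cv2.resize(s["image"][190:260,220:370],(800,373),interpolation=2)
cv2.imwrite("pics/b.png",cv2.resize(np.vstack([a,b]),None,fx=.73,fy=.73))
E
python3 m.py; python3 -c "
from rig import env;print(env.observe()['tool_rot'])"
```

```text
top spacer top (((530.0655517578125, 190.85972595214844), (67.9347152709961, 31.61140251159668), 1.528139352798462), 203) [0.5312 0.1905 0.0734] [0.4959 0.1746 0.068 ] [0.5642 0.2073 0.0809]
top spacer all (((530.5713500976562, 190.34262084960938), (68.86884307861328, 34.943260192871094), 1.6759361028671265), 276) [0.5299 0.1891 0.0711] [0.4959 0.1724 0.0554] [0.5648 0.2088 0.0809]
top block (((528.337158203125, 194.426513671875), (90.37228393554688, 90.17302703857422), 86.90974426269531), 522) [0.5261 0.1935 0.0388] [0.4819 0.1472 0.034 ] [0.5735 0.2409 0.0456]
top post (((670.5142822265625, 42.123146057128906), (30.97905921936035, 49.494346618652344), 10.310161590576172), 172) [0.6702 0.0422 0.1156] [0.6515 0.0162 0.1086] [0.6883 0.0673 0.122 ]
top pin (((661.0571899414062, 38.25282669067383), (42.08094787597656, 64.39024353027344), 74.55692291259766), 74) [0.6499 0.0389 0.0944] [0.6276 0.0166 0.0853] [0.6954 0.0624 0.1027]
top foot (((661.8402099609375, 39.79823303222656), (88.13441467285156, 134.7085418701172), 63.20178985595703), 200) [0.6554 0.0381 0.0109] [ 0.5819 -0.0192  0.0
[... 1013 characters left out ...]
1835938, 46.912567138671875), (45.823055267333984, 65.0423355102539), 78.70528411865234), 176) [0.6756 0.0469 0.0951] [0.6294 0.0189 0.0853] [0.6965 0.0674 0.104 ]
scene foot (((661.614501953125, 39.274539947509766), (51.61432647705078, 81.3372573852539), 9.556244850158691), 239) [0.6671 0.0551 0.0118] [0.6303 0.0003 0.006 ] [0.692  0.0831 0.02  ]
scene spb (((533.6245727539062, -164.84585571289062), (72.3894271850586, 35.031288146972656), 5.119988918304443), 229) [ 0.5353 -0.1616  0.0731] [ 0.497  -0.1851  0.0662] [ 0.5697 -0.1456  0.0798]
[[-9.05706472e-01  4.23905398e-01 -8.10114778e-06]
 [ 4.23905397e-01  9.05706470e-01 -6.46874480e-05]
 [-2.00840964e-05 -6.20219606e-05 -9.99999998e-01]]
```

View pics/b.png

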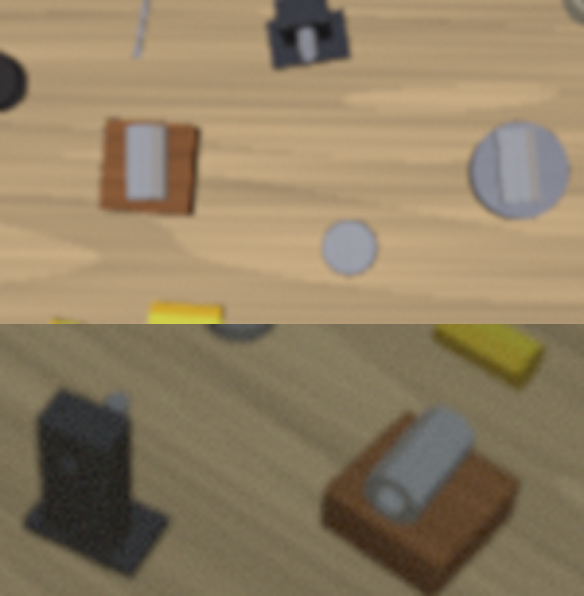

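The crop confirms it: the target is the grey spacer on the brown square block. It is at about (0.5305, 0.1905), its axis is close to world x, and its size and height match the description. The gauge's pin base is at about (0.656, 0.039, 0.09), with a yaw of about 10.5°. The yellow pieces and the one on the round block stay put.

```bash
cat > go.py <<'E'
# usage: go.py x y z yaw [pitch_up_deg]: prints turn & shift in move units to reach that TCP pose (from measured pose)
import sys
from h import *
from scipy.spatial.transform import Rotation as R
def plan(pos,yaw,pitch=0):
    o=env.observe(); T=np.array(o["tool_rot"])
    a=np.radians(yaw); D=np.array([[np.cos(a),np.sin(a),0],[np.sin(a),-np.cos(a),0],[0,0,-1]]).T.T
    W=D
    if pitch: W=R.from_rotvec(np.radians(-pitch)*np.array([-np.sin(np.radians(10.5)),np.cos(np.radians(10.5)),0])).as_matrix()@D
    rv=R.from_matrix(T.T@W).as_rotvec(degrees=True)
    return np.round(rv/8,3),np.round(T.T@(np.array(pos)-o["position"])/.03,3),o
if __name__=="__main__":
    v=[float(x) for x in sys.argv[1:]]
    r,s,o=plan(v[:3],v[3],v[4] if len(v)>4 else 0)
    print("turn",r,"shift",s,"t",round(o["time_s"],2),"pos",np.round(o["position"],4),"F",np.round(o["ft_force"],1),"w",o["grip_width"],o["gripper_force"],"q",np.round(o["q"],0))
E
python3 go.py .5305 .1905 .32 181.6
```

```text
turn [-0.     0.    -3.335] shift [-13.323  -5.085   2.824] t 1.2 pos [0.2332 0.4981 0.4047] F [ 0.2  0.6 -1. ] w 0.08495390088521364 0.0 q [ 53.  22.  74.  -0.  84. -12.]
```

```bash
r='0 0 -3.335 -13.323 -5.085 2.824 85'; python3 -m creep '0 0 -3.335 -13.323 -5.085 2.824 85;0 0 -3.335 -13.323 -5.085 2.824 85;0 0 -3.335 -13.323 -5.085 2.824 85;0 0 -3.335 -13.323 -5.085 2.824 85;0 0 -3.335 -13.323 -5.085 2.824 85;0 0 -3.335 -13.323 -5.085 2.824 85;0 0 -3.335 -13.323 -5.085 2.824 85;0 0 -3.335 -13.323 -5.085 2.824 85;0 0 -3.335 -13.323 -5.085 2.824 85;0 0 -3.335 -13.323 -5.085 2.824 85;0 0 -3.335 -13.323 -5.085 2.824 85;0 0 -3.335 -13.323 -5.085 2.824 85' 40
python3 - <<'E'
from h import *
p=get_image("wrist"); cv2.imwrite("pics/c.png",p["image"])
f=cloud(p).reshape(-1,3)
P=f[(np.hypot(f[:,0]-.53,f[:,1]-.19)<.06)&(f[:,2]>.066)&(f[:,2]<.09)]
print(len(P),cv2.minAreaRect((P[:,:2]*1000).astype(np.float32)),P[:,2].max())
P=f[(np.hypot(f[:,0]-.53,f[:,1]-.19)<.06)&(f[:,2]>.073)&(f[:,2]<.09)]
print(len(P),cv2.minAreaRect((P[:,:2]*1000).astype(np.float32)),P[:,2].max())
E
python3 go.py .5305 .1905 .216 181.6
```

```text
time_s: 2.4
position: [0.53, 0.1911, 0.3202]
tool_rot: [[-1.0, -0.029, -0.0], [-0.029, 1.0, 0.0], [0.0, 0.0, -1.0]]
ft_force: [-0.9, 0.4, 0.2]
grip_width: 0.0849
gripper_force: 0.0
5116 ((530.7865600585938, 189.3649139404297), (70.81625366210938, 36.00796890258789), 1.7517551183700562) 0.07921127302939249
3389 ((530.8359375, 189.4927215576172), (70.79031372070312, 25.30237579345703), 2.1471290588378906) 0.07921127302939249
turn [0.001 0.002 0.009] shift [-0.022 -0.032  3.479] t 2.45 pos [0.5298 0.1914 0.3204] F [0.7 0.2 0.1] w 0.0851298333201476 0.0 q [  8.  27.  80.   0.  73. -84.]
```

View pics/c.png

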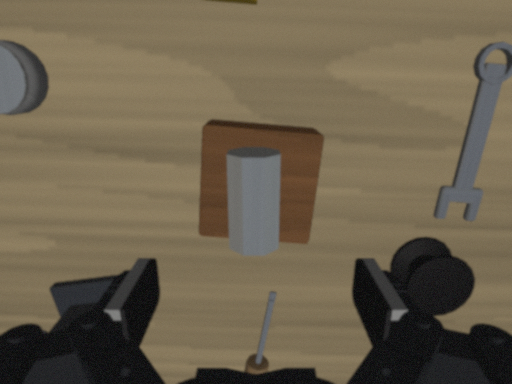

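The wrist view shows the grey spacer at (254,200) on the brown block, between the open fingers at (135,290) and (380,290). Going down and gripping.

```bash
python3 -m creep '0 0 0 -0.03 -0.07 1.4 85;0 0 0 -0.03 -0.07 2.5 85;0 0 0 -0.03 -0.07 3.2 85;0 0 0 -0.03 -0.07 3.48 85;0 0 0 -0.03 -0.07 3.48 85;0 0 0 -0.03 -0.07 3.48 60;0 0 0 -0.03 -0.07 3.48 45;0 0 0 -0.03 -0.07 3.48 20;0 0 0 -0.03 -0.07 3.48 20;0 0 0 -0.03 -0.07 3.48 20;0 0 0 -0.03 -0.07 3.48 20;0 0 0 -0.03 -0.07 3.48 20' 60
python3 -m creep '0 0 0 0 0 0 20;0 0 0 0 0 -0.7 20;0 0 0 0 0 -1.5 20;0 0 0 0 0 -2.0 20;0 0 0 0 0 -2.0 20'
```

```text
time_s: 3.65
position: [0.5316, 0.1885, 0.2167]
tool_rot: [[-1.0, -0.028, 0.002], [-0.028, 1.0, 0.0], [-0.002, 0.0, -1.0]]
ft_force: [-1.7, 0.9, 7.4]
grip_width: 0.0349
gripper_force: 60.1
time_s: 4.15
position: [0.5316, 0.1885, 0.2775]
tool_rot: [[-1.0, -0.028, 0.004], [-0.028, 1.0, 0.001], [-0.004, 0.0, -1.0]]
ft_force: [0.2, -0.2, -2.0]
grip_width: 0.035
gripper_force: 60.6
```

```bash
python3 go.py .5675 .0226 .2487 190.5
```

```text
turn [ 1.000e-03  2.800e-02 -1.113e+00] shift [-1.038 -5.56   0.961] t 4.15 pos [0.5316 0.1885 0.2775] F [ 0.2 -0.2 -2. ] w 0.03499985741783455 60.617085100966506 q [  7.  30.  83.  -0.  67. -84.]
```

```bash
python3 -m creep '0 0 -0.5 -0.5 -1.5 0 20;0 0 -1.1 -1 -3 0 20;0 0.02 -1.11 -1.04 -4.5 0.3 20;0 0.03 -1.11 -1.04 -5.56 0.8 20;0 0.03 -1.11 -1.04 -5.56 0.96 20;0 0.03 -1.11 -1.04 -5.56 0.96 20;0 0.03 -1.11 -1.04 -5.56 0.96 20'
cat > k.py <<'E'
from h import *
import sys
np.set_printoptions(precision=4,suppress=True)
o=env.observe(); g=np.radians(10.5); d=np.array([np.cos(g),np.sin(g),0]); l=np.array([-np.sin(g),np.cos(g),0]); b=np.array([.656,.039,.09])
print("TCP in pin frame",(o["position"]-b)@d,(o["position"]-b)@l,o["position"][2]-.09,"F",o["ft_force"],o["grip_width"])
for n in ("top","scene","wrist"):
    p=get_image(n); f=cloud(p).reshape(-1,3)-b; x,y,z=f@d,f@l,f[:,2]
    for nm,m in (("spacer",(x>-.135)&(x<-.04)&(abs(y)<.03)&(abs(z)<.03)&((x<-.032))),("pin",(x>-.028)&(x<-.004)&(abs(y)<.015)&(abs(z)<.013)),("post",(x>-.012)&(x<.04)&(abs(y)<.04)&(z>.02)&(z<.033))):
        if m.sum()>5:
            P=np.stack([x[m],y[m],z[m]],1); print(n,nm,m.sum(),"lo",np.percentile(P,3,0),"hi",np.percentile(P,97,0),np.median(P,0), cv2.minAreaRect((P[:,:2]*1000).astype(np.float32)))
    if len(sys.argv)>1 and n in sys.argv[2:]: cv2.imwrite(f"pics/{sys.argv[1]}_{n}.png",p["image"])
E
python3 k.py d wrist scene
```

```text
time_s: 4.85
position: [0.5672, 0.0235, 0.2466]
tool_rot: [[-0.983, -0.183, -0.005], [-0.183, 0.983, -0.0], [0.005, 0.001, -1.0]]
ft_force: [1.3, -0.5, -2.5]
grip_width: 0.0348
gripper_force: 60.8
TCP in pin frame -0.09016606364955082 0.0009016007103246026 0.15657729052322644 F [ 1.2989 -0.4949 -2.4791] 0.03478855738309013
top spacer 32 lo [-0.1261 -0.0135 -0.009 ] hi [-0.1191  0.0191  0.0181] [-0.1239  0.0045  0.0109] ((-124.0180435180664, 2.831819534301758), (33.18975067138672, 6.419612884521484), 79.81180572509766)
top post 171 lo [ 0.0009 -0.0233  0.0209] hi [0.0293 0.0238 0.0298] [0.0144 0.0001 0.0255] ((14.997100830078125, 0.4039897918701172), (49.7563362121582, 30.972244262695312), 88.78094482421875)
scene spacer 453 lo [-0.104  -0.0243 -0.0131] hi [-0.0556  0.0265  0.0277] [-0.0777  0.0008  0.0109] ((-82.3921890258789, -1.8288497924804688), (58.475738525390625, 61.47712326049805), 63.084651947021484)
scene pin 24 lo [-0.0266 -0.0065  0.0016] hi [-0.0146  0.0063  0.0093] [-0.0207  0.0004  0.0068] ((-21.052160263061523, 0.0543513298034668), (13.349185943603516, 12.577356338500977), 85.30302429199219)
scene post 255 lo [ 0.0017 -0.024   0.0211] hi [0.0298 0.023  0.0288] [0.0172 0.0005 0.0264] ((14.864320755004883, -0.8787670135498047), (49.728023529052734, 31.203765869140625), 89.01783752441406)
wrist spacer 19345 lo [-0.1267 -0.0227 -0.0068] hi [-0.0609  0.0234  0.0242] [-0.1011  0.0008  0.0156] ((-91.35267639160156, 0.09677886962890625), (71.80230712890625, 60.04568862915039), 0.6982361078262329)
```

View pics/d_wrist.png

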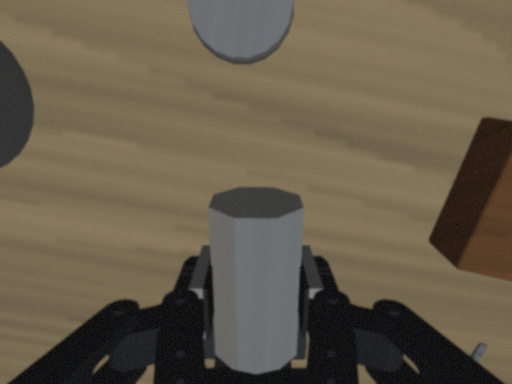

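```bash
cat > w.py <<'E'
from h import *
np.set_printoptions(precision=4,suppress=True)
g=np.radians(10.5); d=np.array([np.cos(g),np.sin(g),0]); l=np.array([-np.sin(g),np.cos(g),0]); b=np.array([.656,.039,.09])
for n in ("wrist","scene"):
    p=get_image(n); f=cloud(p).reshape(-1,3)-b; x,y,z=f@d,f@l,f[:,2]
    if n=="wrist":
        for a in (-.12,-.11,-.1,-.09,-.08,-.07):
            m=(abs(x-a)<.004)&(abs(y)<.006)&(z<.03)&(z>-.03); e=(abs(x-a)<.004)&(abs(y)<.022)&(z<.016)&(z>0.008)
            print(a,m.sum(),np.median(z[m]),"y",np.percentile(y[e],[2,98]) if e.sum() else 0)
        m=(abs(y)<.006)&(z>.005)&(z<.03)&(x<-.04); print("x",np.percentile(x[m],[.5,99.5]))
    else:
        m=(x>-.027)&(x<-.005)&(abs(y)<.006)&(z>0)&(z<.02); print("pin top",np.percentile(z[m],[10,50,90]))
        m=(x>-.012)&(x<.01)&(abs(y)<.02)&(z>.02); print("post top",np.median(z[m]),)
E
python3 w.py; python3 go.py .5675 .0226 .2487 190.5
```

```text
-0.12 696 0.01781180239159417 y [-0.0161  0.0179]
-0.11 644 0.017730093822316224 y [-0.0161  0.0181]
-0.1 607 0.017695493236596208 y [-0.0214  0.0212]
-0.09 537 0.01765313048208629 y [-0.0165  0.0185]
-0.08 501 0.017646527235608223 y [-0.0166  0.0184]
-0.07 462 0.017542262001209445 y [-0.0159  0.0178]
x [-0.1268 -0.0574]
pin top [0.0049 0.0071 0.0084]
post top 0.02707306245993027
turn [ 0.001 -0.026  0.006] shift [-0.004 -0.026 -0.053] t 5.1 pos [0.5672 0.0233 0.2471] F [-0.2  0.1 -1.4] w 0.03488139615988604 60.77114982821513 q [ -10.   33.   84.   -0.   63. -110.]
```

```bash
python3 -m creep '0 0 0 -0.3 -0.03 0 20;0 0 0 -0.6 -0.03 0 20;0 0 0 -0.8 -0.03 0 20;0 0 0 -0.9 -0.03 0 20;0 0 0 -1.0 -0.03 0 20;0 0 0 -1.1 -0.03 0 20;0 0 0 -1.1 -0.03 0 20'; python3 go.py .5675 .0226 .2487 190.5
```

```text
time_s: 5.8
position: [0.6001, 0.0277, 0.2468]
tool_rot: [[-0.983, -0.182, -0.004], [-0.182, 0.983, -0.0], [0.004, 0.0, -1.0]]
ft_force: [-0.0, -0.5, -1.0]
grip_width: 0.0348
gripper_force: 60.9
turn [ 0.002 -0.026 -0.003] shift [ 1.101  0.03  -0.061] t 5.8 pos [0.6001 0.0277 0.2468] F [-0.  -0.5 -1. ] w 0.03478174361428662 60.87344667990692 q [  -9.   35.   79.   -0.   66. -109.]
```

No resistance, and the end is already about 6 mm past the pin's tip, so the hole faces the pin. Sliding on.

```bash
python3 -m creep '0 0 0 -0.2 0 0 20;0 0 0 -0.35 0 0 20;0 0 0 -0.5 0 0 20;0 0 0 -0.62 0 0 20;0 0 0 -0.68 0 0 20;0 0 0 -0.72 0 0 20;0 0 0 -0.72 0 0 20'; python3 k.py
```

```text
time_s: 6.5
position: [0.6212, 0.0317, 0.2467]
tool_rot: [[-0.983, -0.182, -0.004], [-0.182, 0.983, -0.0], [0.004, 0.0, -1.0]]
ft_force: [-0.2, 1.0, 0.5]
grip_width: 0.035
gripper_force: 61.1
TCP in pin frame -0.03552650630532425 -0.0008840526173144928 0.15671247487750525 F [-0.2179  1.0377  0.461 ] 0.03499884928706521
top spacer 59 lo [-0.0714 -0.0163 -0.0089] hi [-0.0568  0.0163  0.0189] [-0.0653 -0.0024  0.0122] ((-64.11528015136719, 0.48244667053222656), (35.34073257446289, 14.94619369506836), 89.68159484863281)
scene spacer 43 lo [-0.06   -0.0218  0.0032] hi [-0.0403  0.0288  0.0245] [-0.0446 -0.0108  0.0149] ((-43.928077697753906, 1.4410152435302734), (53.25105667114258, 21.91485595703125), 65.51216125488281)
scene pin 26 lo [-0.027  -0.0149  0.0066] hi [-0.0116  0.0148  0.0125] [-0.02    0.0109  0.0099] ((-18.627687454223633, 0.2651233673095703), (16.47724723815918, 29.835155487060547), 3.8689301013946533)
scene post 258 lo [ 0.0017 -0.0239  0.021 ] hi [0.0301 0.023  0.0287] [ 0.0175 -0.0001  0.0264] ((14.942787170410156, -1.0536327362060547), (32.53068923950195, 50.47096252441406), 1.0318008661270142)
wrist spacer 12291 lo [-0.0722 -0.0251 -0.0097] hi [-0.0414  0.0261  0.0258] [-0.0555 -0.0008  0.0141] ((-56.36463928222656, 0.003330230712890625), (59.98968505859375, 32.721981048583984), 89.97643280029297)
wrist pin 660 lo [-0.0273 -0.0148  0.0087] hi [-0.0051  0.0148  0.0129] [-0.0162  0.0116  0.0113] ((-16.122276306152344, 0.02475261688232422), (29.964710235595703, 23.753541946411133), 89.81053161621094)
```

```bash
python3 -m creep '0 0 0 -0.04 0 0 20;0 0 0 -0.07 0 0 20;0 0 0 -0.1 0 0 20;0 0 0 -0.12 0 0 20;0 0 0 -0.12 0 0 20'
```

```text
time_s: 7.15
position: [0.6235, 0.032, 0.2466]
tool_rot: [[-0.983, -0.182, -0.009], [-0.182, 0.983, -0.001], [0.009, 0.001, -1.0]]
ft_force: [-13.0, -3.0, 7.8]
grip_width: 0.0349
gripper_force: 62.0
```

It is home: 13 N along the axis at the expected depth of about 57 mm. Hold briefly, then back off.

```bash
python3 -m creep '0 0 0 0 0 0 20;0 0 0 0 0 0 20;0 0 0 0 0 0 20;0 0 0 0.05 0 0 20;0 0 0 0.05 0 0 20;0 0 0 0.4 0 0 20;0 0 0 0.8 0 0 20;0 0 0 1.2 0 0 20;0 0 0 1.6 0 0 20;0 0 0 2 0 0 20;0 0 0 2.2 0 0 20;0 0 0 2.2 0 0 20'
python3 -m creep '0 0 0 0 0 -1 20;0 0 0 0 0 -2.5 20;0 0 0 0.5 0 -4 20;0 0 0 1.5 0 -5 20;0 0 0 2.5 0 -6 20;0 0 0 2.5 0 -6 20;0 0 0 2.5 0 -6 20'
python3 go.py .40 .0 .42 190.5 90; python3 go.py .40 .0 .42 190.5 88
```

```text
time_s: 8.35
position: [0.5596, 0.0202, 0.2467]
tool_rot: [[-0.983, -0.182, -0.004], [-0.182, 0.983, -0.0], [0.004, 0.001, -1.0]]
ft_force: [-0.0, 0.1, -2.1]
grip_width: 0.035
gripper_force: 60.9
time_s: 9.05
position: [0.4869, 0.0067, 0.4275]
tool_rot: [[-0.983, -0.182, -0.002], [-0.182, 0.983, -0.001], [0.002, -0.0, -1.0]]
ft_force: [0.3, 1.2, -2.9]
grip_width: 0.035
gripper_force: 60.9
turn [-6.0000e-03 -1.1267e+01 -3.0000e-03] shift [2.889 0.307 0.257] t 9.05 pos [0.4869 0.0067 0.4275] F [ 0.3  1.2 -2.9] w 0.03498532871452868 60.89766796329059 q [ -13.   14.   81.   -0.   84. -114.]
turn [-6.0000e-03 -1.1017e+01 -3.0000e-03] shift [2.889 0.307 0.257] t 9.05 pos [0.4869 0.0067 0.4275] F [ 0.3  1.2 -2.9] w 0.03498532871452868 60.89766796329059 q [ -13.   14.   81.   -0.   84. -114.]
```

```bash
python3 -m creep '0 -1 0 0 0 -1 20;0 -2 0 0 0 -2 20;0 -3 0 0 0 -3 20;0 -4 0 0 0 -4 20;0 -5 0 0 0 -5 20;0 -6 0 0 0 -5 20;0 -7 0 0 0 -5 20;0 -8 0 0 0 -5 20;0 -9 0 0 0 -5 20;0 -10 0 0 0 -5 20;0 -11 0 0 0 -5 20;0 -11.25 0 0 0 -5 20'
python3 go.py .487 .0067 .577 190.5 90
```

```text
time_s: 10.25
position: [0.4909, 0.0101, 0.5924]
tool_rot: [[-0.03, -0.175, 0.984], [0.01, 0.984, 0.176], [-0.999, 0.015, -0.028]]
ft_force: [-0.3, 0.9, -1.7]
grip_width: 0.0346
gripper_force: 61.0
turn [-0.049 -0.201 -0.111] shift [ 0.514 -0.096 -0.133] t 10.25 pos [0.4909 0.0101 0.5924] F [-0.3  0.9 -1.7] w 0.0346471035007042 61.0016778454883 q [ -17.    3.   81.   77.   28. -165.]
```

```bash
python3 -m creep '0 0.8 0 0 0 -0.5 20;0 0.8 0 0 0 -0.5 20;0 0.8 0 0 0 -0.5 20;0 0.8 0 0 0 -0.5 20;0 0.8 0 0 0 -0.5 20'
python3 - <<'E'
from h import *
np.set_printoptions(precision=3,suppress=True)
o=env.observe(); print(o["q"],o["qvel"],o["tool_rot"],o["time_s"],o["position"])
c=o["position"]+.157*np.array(o["tool_rot"])[:,2]
p=get_image("scene"); w=get_image("wrist")
v=p["view"]@np.r_[c,1]; uv=cv2.projectPoints(np.array([[v[0],-v[1],-v[2]]]),np.zeros(3),np.zeros(3),np.array(p["intrinsics"]),np.array(p["D"],float))[0].ravel(); print(c,uv)
u,r=uv.astype(int); x0,y0=max(u-50,0),max(r-50,0)
a=cv2.resize(p["image"][y0:y0+100,x0:x0+100],(384,384)); cv2.imwrite("pics/e.png",cv2.resize(np.hstack([a,w["image"]]),None,fx=.88,fy=.88))
E
```

```text
time_s: 10.75
position: [0.475, 0.0079, 0.5947]
tool_rot: [[-0.137, -0.177, 0.975], [-0.016, 0.984, 0.176], [-0.99, 0.008, -0.137]]
ft_force: [-0.7, -0.2, -1.8]
grip_width: 0.0353
gripper_force: 61.1
[ -18.409    1.553   81.647   63.256   32.142 -153.072] [-0.001 -0.41  -0.174 -0.813  0.257  0.662] [[-0.137 -0.177  0.975]
 [-0.016  0.984  0.176]
 [-0.99   0.008 -0.137]] 10.75 [0.475 0.008 0.595]
[0.628 0.036 0.573] [250.145  -2.794]
```

View pics/e.png

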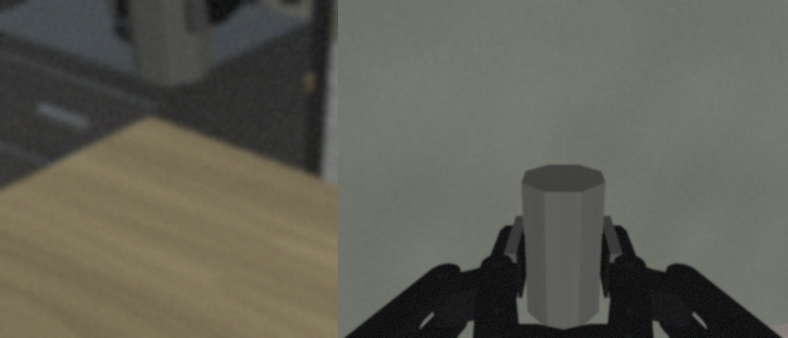

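The wrist view shows the spacer still square in the fingers at (563,245), with the solid end on the lower side, so the hole is up. I'll take out half of the tilt and hand in.

```bash
python3 -m creep '0 -0.3 0 0 0 0 20;0 -0.6 0 0 0 0 20;0 -0.6 0 0 0 0 20;0 -0.6 0 0 0 0 20;0 -0.6 0 0 0 0 20;0 -0.6 0 0 0 0 20;0 -0.6 0 0 0 0 20;0 -0.6 0 0 0 0 20;0 -0.6 0 0 0 0 20'
python3 -c "
from h import *
o=env.observe();print(np.round(o['q'],1),np.round(o['qvel'],2))
t,w=get_image('top'),get_image('wrist')
f=cloud(t).reshape(-1,3);P=f[(np.hypot(f[:,0]-.532,f[:,1]+.164)<.06)&(f[:,2]>.066)&(f[:,2]<.09)];print(cv2.minAreaRect((P[:,:2]*1000).astype(np.float32)))
f=cloud(w).reshape(-1,3);c=o['position']+.157*np.array(o['tool_rot'])[:,2]
r=f-c;m=(np.linalg.norm(r,axis=1)<.045)&(abs(r@np.array(o['tool_rot'])[:,1])<.006)&(r@np.array(o['tool_rot'])[:,2]<-.01);Q=r[m]@np.array(o['tool_rot']);print(m.sum(),np.polyfit(Q[:,0],Q[:,2],1))
"
```

```text
time_s: 11.75
position: [0.4743, 0.0079, 0.5954]
tool_rot: [[-0.055, -0.177, 0.983], [-0.002, 0.984, 0.177], [-0.999, 0.007, -0.054]]
ft_force: [0.3, 0.2, -1.7]
grip_width: 0.0346
gripper_force: 61.0
[ -18.5    1.5   82.7   73.4   30.  -162.3] [-0.04 -0.11  0.1  -0.05  0.04 -0.17]
((532.5059814453125, -163.26170349121094), (69.41065216064453, 35.22776412963867), 4.816446304321289)
5126 [ 0.00742905 -0.01624596]
```

The tool is tilted 3° and the spacer is aligned with it to within 0.5°. The arm is still, and the other spacer hasn't moved.

```bash
python3 -c "
from rig import job
print(job.close_job())"
```

```text
the job is handed in; nothing more can be done
None
```

The job is handed in (it reported no verdict): the first end tried had the hole, it slid home on the pin, and the spacer is now held still, hole up about 3° off vertical, roughly 0.58 m above the bench.

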